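Load and lock an empty take-up reel on a bench winder

TASK

Take the orange reel off the sloping rack, lower it over the winder's upright spindle (do not let it drop) until it sits flat on the platter, with one of its four flange holes over the platter's lock hole (marked by the yellow line on the platter's rim). Then take the red-headed pin from its black block and push it down through the reel into the lock hole until its head rests on the reel. Leave the blue reel, the cutters and the bottle where they are.

Things in the scene. Friction and masses are not known exactly. Their poses are not given: they have to be found in the camera images.
- reel: Orange reel, 58 mm tall: flanges 120 mm across at heights 0-4 and 24-28 mm, barrel 48 mm across between, round grip collar 34 mm across at 28-58 mm. 23 mm bore right through; both flanges have 12 mm holes at (+-31, +-31) mm from the axis. Origin: centre of underside; z: its axis, towards the collar. It starts underside down on the rack's slope, axis leaning 30 degrees to the robot. About 220 g.
- spare_reel: Blue reel of the same shape and size, also on the rack, on its left or right half at random, the orange one on the other; to be left alone. Same origin and axes.
- rack: Fixed aluminium rack 284 mm wide (its y); slope 142 mm long, rising away from the robot (its +x) at 30 degrees, with a 10 mm lip at the low edge and a 4 mm blue ridge between the two reel places at y = +70 and -70 mm. Origin: middle of its underside, 50 mm below the middle of the slope. Highest point 88 mm.
- winder: Fixed winder: grey housing 170 x 170 x 48 mm, on it a round grey plastic platter 148 mm across that does not turn, top 80 mm above the table, with a steel spindle in the middle. Origin: centre of the underside, z up; its yaw varies. A yellow line on the platter's rim, at 45 degrees between +x and +y, points out the lock hole and stays visible beside a loaded reel.
- seat (a point): Centre of the platter's top face, on the spindle's axis; axes as the winder. The spindle is 20 mm thick and 50 mm tall above this point, cylindrical for 38 mm then tapering to 10 mm across at the tip. A loaded reel has its origin here.
- lock_hole (a point): Mouth of the lock hole in the platter's top face: 11 mm wide, 28 mm deep, at (31, 31) mm from the seat in the winder's axes. A reel hole stands over it when the reel's yaw equals the winder's, or differs by a multiple of 90 degrees.
- pin: Lock pin, about 60 g: steel shank 8 mm thick, 50 mm long, tapered foot; red round head 18 mm across, 28 mm tall (heights 50-78 mm). Origin: tip of the foot; z along the pin towards the head. It stands upright in the pin block, head resting on the block's top. Fully home in the reel and platter its tip is 22 mm below the lock hole's mouth.
- pin_block: Fixed black block 50 x 50 x 55 mm with an 11 mm hole in the middle of its top, holding the pin. Origin: centre of the underside.
- cutters: Side cutters with yellow handles, 120 mm long and 14 mm high, lying beyond the rack and winder; to be left alone. Origin: underside, at the middle; x towards the jaws.
- bottle: White bottle with a blue cap, 60 mm across and 150 mm tall, standing at the left; to be left alone. Origin: centre of the underside.
Not all that is in view belongs to the job. Of the things that look like the winder, take the one that is farthest to the robot's left at the start.

How it is judged (in metres and radians):
On the way, in this order (a step that is already met when the one before it is completed fails the run):
1. the orange reel sits flat on the platter, on the spindle (horizontal distance between reel and seat below 0.003 m and z of reel in the frame of seat below 0.003 m and angle between reel's own z axis and vertical below 0.05 rad), for 0.2 s.
2. the pin is through the reel and home in the lock hole (all of step 1 and z of pin in the frame of lock_hole below -0.017 m and horizontal distance between pin and lock_hole below 0.004 m and angle between pin's own z axis and vertical below 0.12 rad), for 0.2 s.
At the end, for the whole second after the job is handed in: Orange reel upright (0.05 rad) on the spindle, underside within 3 mm of the platter and of the spindle axis; pin through it, upright (0.12 rad), tip 17 mm or more below the platter top (22 is home) and within 4 mm of the lock hole axis; both at rest (20 mm/s) (all of step 2 and linear speed of each of reel, pin below 0.02 m/s); the robot touches nothing.
It fails at once if the reel is dropped down the spindle: it moves faster than 0.5 m/s while around the spindle (horizontal distance between reel and seat below 0.01 m and z of reel in the frame of seat below 0.05 m and linear speed of reel above 0.5 m/s).
It fails at once if the blue reel is moved more than 30 mm (distance of spare_reel from where it was at the start of the episode above 0.03 m).
It fails at once if the cutters are moved more than 30 mm (distance of cutters from where it was at the start of the episode above 0.03 m).
It fails at once if the bottle is moved more than 30 mm (distance of bottle from where it was at the start of the episode above 0.03 m).
It also fails if it takes over 67 s, if anything falls off the work surface, if the arm or the gripper's body presses on something with over 40 N, if the wrist force passes 120 N, or if a joint passes its speed limit or range.

ROBOT

A 6-joint arm with a two-finger parallel gripper is mounted at the origin on the work surface. World frame = base frame: x ahead of the robot, y to its left, z up, the work surface at z = 0. Lengths are in mm, angles in rad, forces in N, time in s.
With the tool pointing down it reaches from about 350 to 875 mm from the base axis. Payload 4.2 kg.
Tool frame: the origin (TCP) lies midway between the tips of the shut fingers; the grasp point (between the pads) lies 19 mm behind it (arm.tcp_to_grasp is the distance from the TCP to the grasp point, in mm); z points along the fingers, y is the line along which they close (so a half turn about z gives the same grasp; the last joint's range is limited). The gripper opens to 85 mm and grips with 20 to 120 N. Pads are 22 mm wide; open, the fingers measure 114 mm over their backs; the gripper's body (76 mm by 85 mm) begins 54 mm behind the grasp point. The pads swing forward as they close: fully open they stand 13 mm farther back than shut.
Start: joints at [0.259, 0.385, 0.008, 0, -1.194, -0.259], TCP at [624.979, 0.025, 231.312] pointing down, gripper open.
Joint ranges: [-3.14, 3.14], [-1.21, 2.06], [-1.07, 1.41], [-3.16, 2.05], [-2.99, -0.16], [-3.1, 3.1]. Speed limits (rad/s): [2.79, 2.79, 3.14, 3.14, 3.14, 3.14].

INTERFACE

Orientations are given as a unit quaternion [x, y, z, w].
In Python, from bench import arm, get_image gives the robot as it stands.
- The arm moves only by the tool drive_tool, never from a script. Its argument "deltas" is a list of rows, each a list of 2 entries, a list of its own where there are three numbers: the shift along the tool's x, y, z in cm, then the turn, a rotation vector about the tool's x, y, z in degrees. In form: [[[x, y, z], [ax, ay, az]], ...]. A call has 1 to 12 rows; each row shifts and turns the commanded pose from where the row before left it, along the tool's axes as they then stand; what a row does not reach is not made up. A row lasts 1/10 s, in which the tool goes at most 50 mm and 8.59 degrees, less where a joint would pass 70% of its speed; a pose out of reach is approached as far as the arm can. A call with a gripper value outside its range is refused whole. "claw" is the finger opening in cm, from 0 to 8.54, set as the call begins (left out, the last holds). The fingers move at their own pace and stop on an object; the grip force is fixed at half the most. Time passes only in rows, so rows that do not move let the fingers close. It gives the time, the measured TCP pose, the force, the opening and the grip force at its end, in the units of the state.
- arm.read_state(): the state, without advancing time (a new reading comes with each control period).
- get_image(name): name is "scene" or "side" or "wrist"; returns a dict with "img" (480x640x3 uint8, red, green, blue), "fx", "fy", "cx", "cy" (pixels), "eye" and "orientation" of the camera in the world; the wrist camera has in their place "mount" (4x4, takes a point from camera to tool coordinates, whose origin is the TCP and whose axes are the flange's). Camera axes: x right, y down, z forward; pixel columns grow to the right and rows downward; lengths in mm; the calibration is good to about 2 mm. A picture is of the moment at which its call begins: read the wrist's pose just before it. There is no depth.
- arm.job_done(): hands the job in; it is judged then, once.
The state is a dict: "clock": time; "joints": joint angles; "joint_vel": joint speeds; "joint_efforts": joint torques, N m; "position": TCP position; "ee_rot": TCP orientation; "contact_force": force on the tool from outside, world axes, zero at the start; "wrist_torque": the same for the moment, N m; "gripper_width": finger opening in mm; "grasp_force": force on a finger pad.
Only numpy, scipy, OpenCV 4.12 (cv2) and the standard library are available. Lean on these libraries where they do the work, as an engineer would, in place of code of your own. Each camera call takes 0.05 s, during which the arm holds its last target. There are 200 camera calls.

## Working session

There is one attempt and no reset: what is moved stays moved. The work goes in short steps, Python scripts to look and compute and a tool call to move; the robot and the scene stay as the last step left them, time stands still between calls to the robot, and variables do not carry over. Pictures are saved under pics/ and viewed, at most 10 in all, crops included, and the job is handed in when it is done.

Besides the shell and the picture viewer there is one more tool, called after "Request:" by a JSON object that holds its "fn" and its "kwargs". drive_tool: Moves the arm, as the interface text tells. Its arguments: {"type":"object","properties":{"deltas":{"type":"array"},"claw":{"type":"number"}},"required":["deltas"]}

```bash
ls; mkdir -p pics; python3 - <<'E'
from bench import arm,get_image
import cv2,json
s=arm.read_state();print(s)
for n in("scene","side","wrist"):
    d=get_image(n);cv2.imwrite(f"pics/{n}0.png",d["img"][:,:,::-1])
    print(n,{k:(v.tolist() if hasattr(v,'tolist') else v) for k,v in d.items() if k!="img"})
E
```

```text
pics
{'clock': 0.0, 'joints': array([ 2.58583648e-01,  3.85523582e-01,  6.59747862e-03, -5.11020398e-04,
       -1.19398916e+00, -2.58570963e-01]), 'joint_vel': array([-0.00244625, -0.00022486,  0.0010064 , -0.00068302, -0.00086049,
        0.00107438]), 'joint_efforts': array([-9.55001960e-04, -3.92286408e+01,  1.88399577e+01,  4.18616563e+00,
       -4.72148502e-03,  8.27910434e-07]), 'position': array([6.24402197e+02, 8.61620729e-03, 2.30228610e+02]), 'ee_rot': array([-0.70704419,  0.70716853,  0.00073797, -0.00079641]), 'contact_force': array([-0.62754697,  0.32576678,  0.31701275]), 'wrist_torque': array([ 0.021161  , -0.01190554,  0.0053647 ]), 'grasp_force': 0.0, 'gripper_width': 85.45335910649735}
scene {'fx': 495.35308507882525, 'fy': 495.35308507882525, 'cx': 321.7896286437716, 'cy': 240.43900721342357, 'eye': [1122.7230132894244, -618.6784235739075, 687.2489398598577], 'orientation': [0.8246879749768833, 0.3175158734149519, -0.1554849113876827, -0.4414723733019227]}
side {'fx': 456.0200031073296, 'fy': 456.0200031073296, 'cx': 315.53695758671716, 'cy': 232.62560613163987, 'eye': [362.57654634930134, 609.031528153393, 779.0559825343364], 'orientation': [-0.1649955104399884, 0.9296538709872454, -0.3252736492411316, 0.052126910539901955]}
wrist {'fx': 372.6346598326186, 'fy': 372.6346598326186, 'cx': 313.20469086424794, 'cy': 238.45531694854134, 'mount': [[0.0012418739528255148, -0.9637963110131472, -0.26663669782408433, 67.42364140804564], [0.9999991864230791, 0.001274607108670705, 5.029807692297742e-05, 0.0722789229793408], [0.00029137992948963796, -0.26663654335849263, 0.9637971097920813, -141.22764718583565], [0.0, 0.0, 0.0, 1.0]]}
```

View pics/scene0.png

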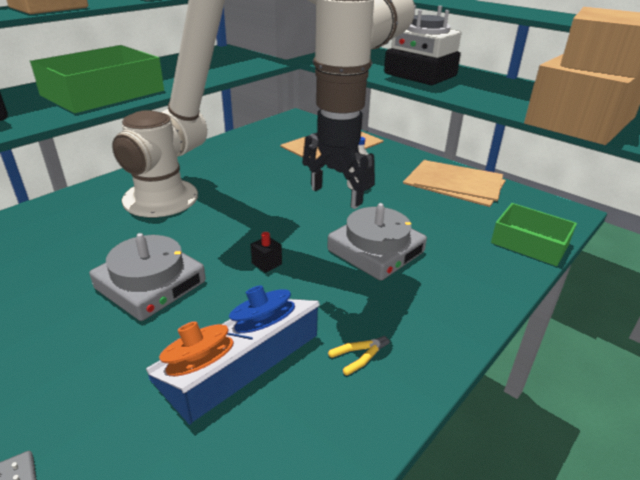

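View pics/side0.png

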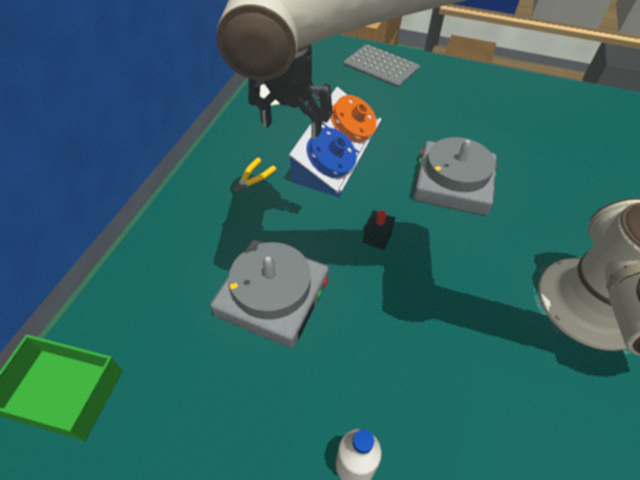

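The scene view shows the orange reel at (195,345), blue at (260,310), pin at (266,240), the left-hand winder at (380,235) with its spindle tip near (380,207), and a decoy winder at (145,270). In the side view the orange reel is at (355,118), the true winder's spindle tip at (268,260) with its yellow line at (234,286), and the pin head at (381,216).

```bash
cat >h.py <<'E'
from bench import arm,get_image
import numpy as np,cv2
from scipy.spatial.transform import Rotation as R
np.set_printoptions(precision=2,suppress=True)
def cam(n):
    s=arm.read_state();d=get_image(n)
    if n=="wrist":
        T=np.eye(4);T[:3,:3]=R.from_quat(s["ee_rot"]).as_matrix();T[:3,3]=s["position"]
        M=T@np.array(d["mount"]);d["e"],d["R"]=M[:3,3],M[:3,:3]
    else: d["e"],d["R"]=np.array(d["eye"]),R.from_quat(d["orientation"]).as_matrix()
    d["hsv"]=cv2.cvtColor(d["img"],cv2.COLOR_RGB2HSV);return d
def ray(d,p):
    v=d["R"]@np.array([(p[0]-d["cx"])/d["fx"],(p[1]-d["cy"])/d["fy"],1]);return v/np.linalg.norm(v)
def tri(obs):
    A=np.zeros((3,3));b=np.zeros(3)
    for d,p in obs:
        v=ray(d,p);P=np.eye(3)-np.outer(v,v);A+=P;b+=P@d["e"]
    x=np.linalg.solve(A,b)
    return x,[np.linalg.norm(np.cross(x-d["e"],ray(d,p))) for d,p in obs]
def plane(d,p,z=0,n=(0,0,1),o=None):
    n=np.array(n,float);o=np.array([0,0,z]) if o is None else np.array(o);v=ray(d,p)
    return d["e"]+v*(n@(o-d["e"]))/(n@v)
def proj(d,X):
    c=d["R"].T@(np.array(X)-d["e"]);return np.array([d["fx"]*c[0]/c[2]+d["cx"],d["fy"]*c[1]/c[2]+d["cy"]])
def blobs(d,lo,hi,amin=15):
    m=cv2.inRange(d["hsv"],np.array(lo),np.array(hi));n,l,st,c=cv2.connectedComponentsWithStats(m)
    return m,[(st[i].tolist(),c[i].round(1).tolist()) for i in range(1,n) if st[i,4]>=amin]
COL=dict(orange=((6,170,120),(14,255,255)),red=((0,150,90),(4,255,255)),yellow=((20,150,130),(30,255,255)),blue=((105,150,80),(125,255,255)))
E
python3 - <<'E'
from h import *
S=cam("scene");D=cam("side")
for d in(S,D):
    for c in COL: print(c,blobs(d,*COL[c])[1])
print("spindle tip",tri([(S,(380,206)),(D,(268,259))]))
print("pin top",tri([(S,(266,233)),(D,(381,212))]))
print("orange collar",tri([(S,(190,326)),(D,(361,107))]))
print("blue collar",tri([(S,(257,291)),(D,(338,140))]))
print("decoy spindle",tri([(S,(141,236)),(D,(465,142))]))
E
```

```text
orange [([160, 322, 73, 53, 2066], [195.7, 346.2])]
red [([400, 39, 4, 5, 17], [401.6, 40.9]), ([262, 232, 8, 14, 98], [265.2, 238.8]), ([388, 267, 4, 6, 19], [389.5, 269.4]), ([147, 305, 7, 7, 38], [149.9, 307.8])]
yellow [([329, 341, 49, 34, 628], [354.7, 354.3])]
blue [([218, 15, 8, 31, 158], [221.5, 33.5]), ([507, 25, 21, 54, 432], [517.5, 51.4]), ([223, 89, 10, 42, 255], [227.3, 109.3]), ([486, 124, 18, 47, 322], [494.8, 147.2]), ([359, 138, 5, 6, 26], [361.3, 140.7]), ([1, 150, 27, 52, 472], [14.1, 175.3]), ([229, 286, 65, 46, 1889], [261.2, 308.9]), ([150, 309, 167, 115, 4374], [239.3, 370.4])]
orange [([331, 95, 45, 46, 1319], [353.4, 117.4])]
red [([377, 211, 9, 13, 85], [380.9, 217.1]), ([324, 278, 4, 7, 18], [325.3, 281.2])]
yellow [([242, 158, 19, 21, 133], [250.9, 167.4]), ([247, 166, 29, 19, 166], [261.6, 175.3]), ([435, 167, 6, 4, 16], [437.2, 168.2]), ([230, 283, 7, 6, 28], [233.0, 285.6])]
blue [([0, 0, 235, 351, 48868], [88.4, 122.8]), ([457, 0, 61, 13, 501], [492.8, 4.4]), ([307, 127, 49, 50, 1596], [331.4, 152.6]), ([291, 159, 11, 9, 16], [295.9, 163.6]), ([292, 166, 48, 30, 266], [312.8, 182.4]), ([353, 429, 21, 24, 374], [362.8, 440.7])]
spindle tip (array([590.79, 203.59, 126.44]), [np.float64(0.25662857424189606), np.float64(0.2566285742421193)])
pin top (array([438.27,  -7.07,  85.34]), [np.float64(0.6975067313957478), np.float64(0.697506731395553)])
orange collar (array([ 569.5 , -303.54,  101.51]), [np.float64(1.390896743882466), np.float64(1.3908967438825013)])
blue collar (array([ 584.  , -167.19,  101.78]), [np.float64(1.7062565836135803), np.float64(1.7062565836135444)])
decoy spindle (array([ 313.57, -229.47,  127.86]), [np.float64(0.3966483774728608), np.float64(0.39664837747283466)])
```

View pics/wrist0.png

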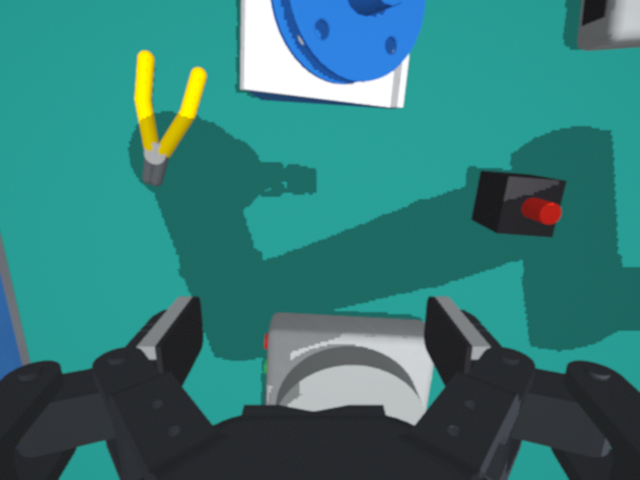

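```bash
cat >>h.py <<'E'
def plan(p1,R1,n=None,s=None,step=40.,ang=8.):
    """rows (cm, deg, tool axes) from the measured pose straight to p1,R1"""
    s=s or arm.read_state();p0=np.array(s["position"]);R0=R.from_quat(s["ee_rot"])
    rv=(R0.inv()*R1).as_rotvec();d=np.array(p1)-p0
    n=n or int(np.ceil(max(np.linalg.norm(d)/step,np.degrees(np.linalg.norm(rv))/ang,1)))
    print("n",n,"dist",np.linalg.norm(d).round(1),"deg",np.degrees(np.linalg.norm(rv)).round(2))
    rows=[]
    for i in range(n):
        Ri=R0*R.from_rotvec(rv*i/n);rows.append([[round(float(x),2) for x in Ri.inv().apply(d/n)/10],[round(float(x),1) for x in np.degrees(rv/n)]])
    print(rows if n<=12 else (rows[:12],rows[12:]))
def tool(z,x):
    z=np.array(z,float)/np.linalg.norm(z);x=np.array(x,float);x-=z*(x@z);x/=np.linalg.norm(x)
    return R.from_matrix(np.column_stack([x,np.cross(z,x),z]))
E
python3 - <<'E'
from h import *
y=np.radians(-6.1);X=np.array([np.cos(y),np.sin(y),0]);Y=np.array([-X[1],X[0],0]);ax=-0.5*X+np.array([0,0,.866])
plan(np.array([569.5,-303.5,101.5])+100*ax,tool(-ax,-Y))
E
```

```text
n 8 dist 319.0 deg 30.66
[[[3.73, 1.31, 0.54], [3.8, 0.2, 0.7]], [[3.74, 1.3, 0.46], [3.8, 0.2, 0.7]], [[3.76, 1.27, 0.39], [3.8, 0.2, 0.7]], [[3.77, 1.25, 0.32], [3.8, 0.2, 0.7]], [[3.79, 1.22, 0.25], [3.8, 0.2, 0.7]], [[3.8, 1.18, 0.19], [3.8, 0.2, 0.7]], [[3.82, 1.14, 0.13], [3.8, 0.2, 0.7]], [[3.83, 1.1, 0.07], [3.8, 0.2, 0.7]]]
```

Request:
{"fn": "drive_tool", "kwargs": {"deltas": [[[3.73,1.3,0.55],[3.8,0.2,0.7]],[[3.74,1.3,0.46],[3.8,0.2,0.7]],[[3.76,1.27,0.4],[3.8,0.2,0.7]],[[3.77,1.25,0.32],[3.8,0.2,0.7]],[[3.8,1.2,0.25],[3.8,0.2,0.7]],[[3.8,1.18,0.2],[3.8,0.2,0.7]],[[3.82,1.14,0.13],[3.8,0.2,0.7]],[[3.83,1.1,0.07],[3.8,0.2,0.7]],[[0,0,0],[0,0,0]],[[0,0,0],[0,0,0]],[[0,0,0],[0,0,0]]]}}

```text
clock: 1.35
position: [521.9, -298.2, 188.5]
ee_rot: [-0.648, 0.715, -0.195, 0.176]
contact_force: [0.1, 0.2, -1.1]
gripper_width: 85.4
grasp_force: 0.0
```

```bash
python3 - <<'E'
from h import *
d=cam("wrist");cv2.imwrite("pics/w1.png",d["img"][:,:,::-1]);s=arm.read_state();print(s["position"],s["joints"])
for k in range(4): s=arm.read_state();print(s["position"],s["clock"])
import pickle;pickle.dump(d,open("w1.pkl","wb"))
E
```

```text
[ 522.14 -297.72  188.44] [-0.31  0.2  -0.4  -0.24 -0.46  0.4 ]
[ 522.14 -297.72  188.44] 1.4
[ 522.14 -297.72  188.44] 1.4
[ 522.14 -297.72  188.44] 1.4
[ 522.14 -297.72  188.44] 1.4
```

View pics/w1.png

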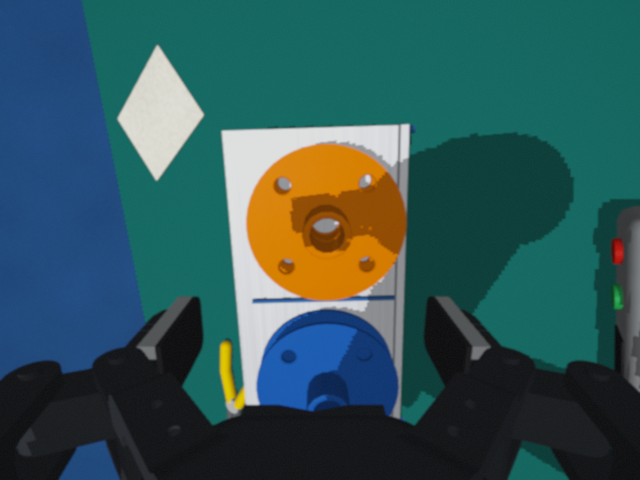

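The wrist view has the orange reel's flange centred near (326,221), its four holes near (283,185), (367,183), (287,265), (367,264), and the collar bore at (325,222). I'll take a second, parallel view for triangulation.

Request:
{"fn": "drive_tool", "kwargs": {"deltas": [[[-4,0,0],[0,0,0]],[[-4,0,0],[0,0,0]],[[0,0,0],[0,0,0]],[[0,0,0],[0,0,0]],[[0,0,0],[0,0,0]]]}}

```text
clock: 1.9
position: [530.4, -218.6, 188.6]
ee_rot: [-0.648, 0.715, -0.195, 0.176]
contact_force: [1.0, -0.4, 0.3]
gripper_width: 85.2
grasp_force: 0.0
```

```bash
cat >reel.py <<'E'
from h import *
import pickle
def holes(d,out=None):
    """flange ellipse and non-orange holes in the orange disc"""
    h=d["hsv"];m=cv2.inRange(h,(6,150,110),(16,255,255))   # lit + shaded orange
    m=cv2.morphologyEx(m,cv2.MORPH_OPEN,np.ones((2,2)))
    c,hi=cv2.findContours(m,cv2.RETR_CCOMP,cv2.CHAIN_APPROX_NONE)
    i=max(range(len(c)),key=lambda k:cv2.contourArea(c[k]))
    E=cv2.fitEllipse(cv2.convexHull(c[i]));hs=[]
    for k in range(len(c)):
        if hi[0][k][3]==i and cv2.contourArea(c[k])>30:
            x,y,w,hh=cv2.boundingRect(c[k]);hs.append((x+(w-1)/2,y+(hh-1)/2,w,hh))
    return E,hs
if __name__=="__main__":
    w1=pickle.load(open("w1.pkl","rb"));w2=cam("wrist");pickle.dump(w2,open("w2.pkl","wb"))
    cv2.imwrite("pics/w2.png",w2["img"][:,:,::-1])
    for w in(w1,w2):
        E,hs=holes(w);print(np.array(E[0]),E[1:]);print(hs)
        for c in((283,185),(367,183),(325,200),(270,230),(326,230)): print(c,w["hsv"][c[1],c[0]])
E
python3 reel.py
```

```text
[348.72 211.5 ] ((107.61978912353516, 126.0978012084961), 131.9927215576172)
[(341.0, 237.5, 9, 22), (325.5, 235.0, 32, 35), (325.0, 215.0, 41, 19)]
(283, 185) [108   8 153]
(367, 183) [120   5 157]
(325, 200) [ 15 245 147]
(270, 230) [ 18 244 217]
(326, 230) [113   7 144]
[344.44 110.93] ((41.0623779296875, 50.308040618896484), 11.126008987426758)
[]
(283, 185) [ 13 139 216]
(367, 183) [ 18 255 212]
(325, 200) [  0  11 142]
(270, 230) [105   2 221]
(326, 230) [108 211 140]
```

View pics/w2.png

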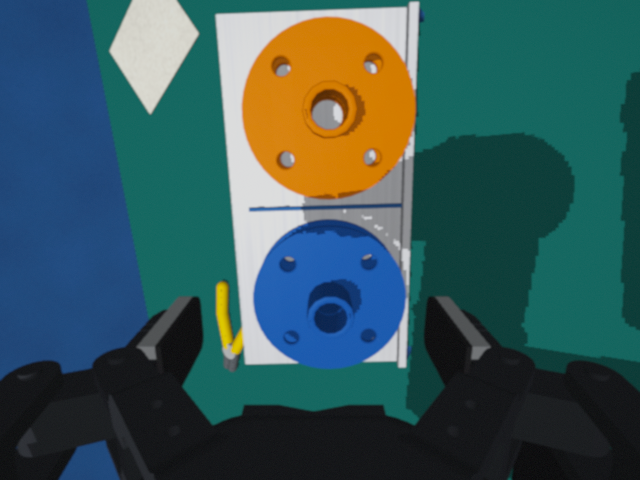

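The near-axial second view shows the orange flange centred at (329,107), holes near (282,66), (373,62), (287,159), (372,157), collar bore at (330,110); the blue reel lies at (330,295).

```bash
cat >reel.py <<'E'
from h import *
import pickle
def seg(d):
    m=cv2.inRange(d["hsv"],(8,120,50),(22,255,255));m[:, :230]=0
    c,hi=cv2.findContours(m,cv2.RETR_CCOMP,cv2.CHAIN_APPROX_NONE)
    i=max(range(len(c)),key=lambda k:cv2.contourArea(c[k]))
    hull=cv2.convexHull(c[i]);E=cv2.fitEllipse(c[i]);f=np.zeros_like(m);cv2.drawContours(f,[hull],-1,255,-1)
    n,l,st,ce=cv2.connectedComponentsWithStats(cv2.bitwise_and(f,cv2.bitwise_not(m)))
    hs=[(ce[k].round(1).tolist(),st[k].tolist()) for k in range(1,n) if st[k,4]>40]
    return E,hull[:,0].astype(float),hs
if __name__=="__main__":
    for f in("w1.pkl","w2.pkl"):
        w=pickle.load(open(f,"rb"));E,h,hs=seg(w);print(E)
        for x in hs: print(x)
E
python3 reel.py
```

```text
((326.0705261230469, 221.736572265625), (154.8798065185547, 158.36981201171875), 79.99871826171875)
([364.9, 180.8], [359, 174, 13, 14, 131])
([283.9, 183.4], [277, 177, 15, 13, 142])
([325.5, 225.0], [313, 218, 27, 15, 297])
((328.3946838378906, 107.65245056152344), (171.89967346191406, 180.80137634277344), 4.498003005981445)
([370.3, 66.8], [364, 61, 13, 13, 123])
([282.8, 69.7], [276, 64, 15, 12, 137])
([327.3, 114.0], [312, 99, 31, 30, 748])
([369.5, 156.5], [364, 149, 12, 16, 145])
([287.0, 158.9], [280, 152, 15, 15, 181])
```

```bash
cat >reel2.py <<'E'
from reel import *
w1=pickle.load(open("w1.pkl","rb"));w2=pickle.load(open("w2.pkl","rb"))
E1,_,_=seg(w1);E2,h2,_=seg(w2)
med=np.median(w2["img"][95:115,255:295].reshape(-1,3),0);print("lit colour",med)
dif=np.abs(w2["img"].astype(int)-med).max(2)>35
H=[]
for c in((282,66),(373,62),(287,159),(372,157)):
    y0,x0=int(c[1])-14,int(c[0])-14;p=dif[y0:y0+29,x0:x0+29].astype(np.uint8)
    cs,_=cv2.findContours(p,cv2.RETR_EXTERNAL,cv2.CHAIN_APPROX_NONE);k=max(cs,key=cv2.contourArea)
    e=cv2.fitEllipse(k);H.append((e[0][0]+x0,e[0][1]+y0));print("hole",np.array(H[-1]),np.array(e[1])+1)
y=np.radians(-6.1)
def Raxes(y):
    X=np.array([np.cos(y),np.sin(y),0]);return X,np.array([-X[1],X[0],0]),-0.5*X+np.array([0,0,.866])
# flange top centre: triangulate ellipse centres of two views
C,res=tri([(w1,E1[0]),(w2,E2[0])]);print("flange centre (tri)",C,res,"expect z~",50+28*.866)
X,Y,ax=Raxes(y)
# circle radius check on the plane through C
def circ(d,pts,o):
    P=np.array([plane(d,p,n=ax,o=o)-o for p in pts]);U=np.cross(Y,ax)
    uv=np.column_stack([P@U,P@Y]);A=np.column_stack([2*uv,np.ones(len(uv))]);s=np.linalg.lstsq(A,(uv**2).sum(1),rcond=None)[0]
    return s[:2],np.sqrt(s[2]+s[:2]@s[:2]),uv
for f in(-8,-4,0,4,8): print(f,[circ(w,seg(w)[1],C+f*ax)[:2] for w in(w1,w2)])
Hp=np.array([plane(w2,p,n=ax,o=C) for p in H]);q=Hp-Hp.mean(0);U=np.cross(Y,ax)
print("hole centroid",Hp.mean(0),"radii",np.linalg.norm(q,axis=1),"expect 43.84")
a=np.degrees(np.arctan2(q@Y,q@U));print("hole angles about axis (from up... U)",a,"mod90",a%90, "U",U)
E
python3 reel2.py
```

```text
lit colour [215. 131.  15.]
hole [280.67  66.07] [19.58 21.9 ]
hole [372.09  62.76] [18.28 22.06]
hole [285.5  159.56] [18.19 19.8 ]
hole [370.13 157.57] [14.99 19.04]
flange centre (tri) [ 577.25 -309.35   72.51] [np.float64(0.02879370806853658), np.float64(0.028793708068323487)] expect z~ 74.248
-8 [(array([-0.27,  5.42]), np.float64(61.089272972807954)), (array([-0.13,  3.3 ]), np.float64(60.902398658802696))]
-4 [(array([-0.15,  4.44]), np.float64(60.209758381523436)), (array([-0.02,  3.51]), np.float64(60.02602629946577))]
0 [(array([-0.03,  3.46]), np.float64(59.330243790238946)), (array([0.1 , 3.71]), np.float64(59.14965394012882))]
4 [(array([0.08, 2.48]), np.float64(58.450729198954484)), (array([0.21, 3.91]), np.float64(58.27328158079189))]
8 [(array([0.2, 1.5]), np.float64(57.57121460766997)), (array([0.33, 4.12]), np.float64(57.39690922145497))]
hole centroid [ 578.39 -305.96   72.96] radii [43.08 43.31 42.87 42.98] expect 43.84
hole angles about axis (from up... U) [ -43.13 -132.6    47.54  136.27] mod90 [46.87 47.4  47.54 46.27] U [ 0.86 -0.09  0.5 ]
```

```bash
cat >>h.py <<'E'
def pts(o,X,Y,Z,prof=((0,60),(4,60),(24,60),(28,60),(58,17))):
    t=np.linspace(0,2*np.pi,72);return np.array([o+h*Z+r*(np.cos(a)*X+np.sin(a)*Y) for h,r in prof for a in t])
E
python3 - <<'E'
from reel2 import *
print("-----")
def bb(d,m):
    return m
F=np.array([578.6,-305.7,70.8])
# blue reel circle in w2, same plane
m=cv2.inRange(w2["hsv"],(105,150,40),(125,255,255));m[:215]=0;m[375:]=0;m[:,:240]=0;m[:,415:]=0
n,l,st,ce=cv2.connectedComponentsWithStats(m);i=1+st[1:,4].argmax();print(st[i])
c,_=cv2.findContours((l==i).astype(np.uint8),cv2.RETR_EXTERNAL,cv2.CHAIN_APPROX_NONE);hb=cv2.convexHull(c[0])[:,0].astype(float)
o,r,uv=circ(w2,hb,F);B=F+o[0]*U+o[1]*Y;print("blue",B,r)
o,r,uv=circ(w2,h2,F);A=F+o[0]*U+o[1]*Y;print("orange",A,r,"dist",np.linalg.norm(B-A),"yaw",np.degrees(np.arctan2(-(B-A)[0],(B-A)[1])))
a,b=[plane(w2,p,n=ax,o=F-28*ax) for p in((250,209),(401,205))];print("ridge",a,b,np.linalg.norm(b-a),"angle to -U deg",np.degrees(np.arctan2((a-b)@Y,(a-b)@U)))
S=cam("scene");D=cam("side")
for nme,d in(("scene",S),("side",D)):
    _,bl=blobs(d,(6,120,50),(22,255,255),300);print(nme,[x for x in bl if x[0][4]>900])
    for dx in((0,0,0),(5,0,4)):
        P=np.array([proj(d,p) for p in pts(F-28*ax+np.array(dx),U,Y,ax)]);print(dx,"pred bbox",P.min(0),P.max(0)-P.min(0)+1)
E
```

```text
lit colour [215. 131.  15.]
hole [280.67  66.07] [19.58 21.9 ]
hole [372.09  62.76] [18.28 22.06]
hole [285.5  159.56] [18.19 19.8 ]
hole [370.13 157.57] [14.99 19.04]
flange centre (tri) [ 577.25 -309.35   72.51] [np.float64(0.02879370806853658), np.float64(0.028793708068323487)] expect z~ 74.248
-8 [(array([-0.27,  5.42]), np.float64(61.089272972807954)), (array([-0.13,  3.3 ]), np.float64(60.902398658802696))]
-4 [(array([-0.15,  4.44]), np.float64(60.209758381523436)), (array([-0.02,  3.51]), np.float64(60.02602629946577))]
0 [(array([-0.03,  3.46]), np.float64(59.330243790238946)), (array([0.1 , 3.71]), np.float64(59.14965394012882))]
4 [(array([0.08, 2.48]), np.float64(58.450729198954484)), (array([0.21, 3.91]), np.float64(58.27328158079189))]
8 [(array([0.2, 1.5]), np.float64(57.57121460766997)), (array([0.33, 4.12]), np.float64(57.39690922145497))]
hole centroid [ 578.39 -305.96   72.96] radii [43.08 43.31 42.87 42.98] expect 43.84
hole angles about axis (from up... U) [ -43.13 -132.6    47.54  136.27] mod90 [46.87 47.4  47.54 46.27] U [ 0.86 -0.09  0.5 ]
-----
[  254   220   151   148 17213]
blue [ 590.6  -166.97   69.18] 61.36154395297894
orange [ 578.64 -305.87   70.84] 59.579431939450636 dist 139.4262035975218 yaw -4.920778453444003
ridge [ 653.59 -240.04   77.49] [ 547.04 -233.22   15.9 ] 123.25813932861682 angle to -U deg 2.111526955400973
scene [([159, 321, 74, 55, 2562], [195.7, 347.8])]
(0, 0, 0) pred bbox [158.81 321.49] [75.67 55.87]
(5, 0, 4) pred bbox [160.16 321.15] [76.06 56.2 ]
side [([289, 0, 114, 44, 3526], [349.4, 16.5]), ([331, 95, 45, 47, 1465], [353.5, 117.5])]
(0, 0, 0) pred bbox [329.63  95.87] [47.61 48.38]
(5, 0, 4) pred bbox [327.78  94.09] [47.74 48.46]
```

```bash
cat >>h.py <<'E'
F=np.array([578.6,-305.7,70.8])
_y=np.radians(-4.5);X0=np.array([np.cos(_y),np.sin(_y),0]);AX=-0.5*X0+np.array([0,0,.866])
_X=np.array([np.cos(np.radians(-6.1)),np.sin(np.radians(-6.1)),0]);_Y=np.array([-_X[1],_X[0],0]);_U=np.cross(_Y,-0.5*_X+np.array([0,0,.866]))
XR=np.cos(np.radians(2))*_U+np.sin(np.radians(2))*_Y;YR=np.cross(AX,XR)
RG=tool(-AX,-YR)
E
python3 - <<'E'
from h import *
plan(F+70*AX,RG)
E
```

```text
n 3 dist 101.8 deg 1.93
[[[2.71, 0.32, 2.01], [-0.2, -0.2, -0.6]], [[2.72, 0.35, 2.0], [-0.2, -0.2, -0.6]], [[2.72, 0.37, 1.99], [-0.2, -0.2, -0.6]]]
```

Request:
{"fn": "drive_tool", "kwargs": {"deltas": [[[2.7,0.3,2.0],[-0.2,-0.2,-0.6]],[[2.7,0.35,2.0],[-0.2,-0.2,-0.6]],[[2.7,0.35,2.0],[-0.2,-0.2,-0.6]],[[0,0,0],[0,0,0]],[[0,0,0],[0,0,0]],[[0,0,0],[0,0,0]]]}}

```text
clock: 2.65
position: [543.4, -301.8, 131.8]
ee_rot: [-0.66, 0.706, -0.191, 0.173]
contact_force: [-0.7, 0.2, -0.4]
gripper_width: 85.7
grasp_force: 0.0
```

```bash
python3 - <<'E'
from h import *
s=arm.read_state();print(s["position"],F+70*AX)
plan(F+4*AX,RG,n=4)
E
```

```text
[ 543.39 -301.84  131.84] [ 543.71 -302.95  131.42]
n 4 dist 66.6 deg 0.23
[[[0.02, -0.01, 1.66], [0.0, -0.0, 0.0]], [[0.02, -0.01, 1.66], [0.0, -0.0, 0.0]], [[0.03, -0.01, 1.66], [0.0, -0.0, 0.0]], [[0.03, -0.0, 1.66], [0.0, -0.0, 0.0]]]
```

Request:
{"fn": "drive_tool", "kwargs": {"deltas": [[[0.05,0,1.7],[0,0,0]],[[0.05,0,1.7],[0,0,0]],[[0,0,1.6],[0,0,0]],[[0,0,1.6],[0,0,0]],[[0,0,0],[0,0,0]],[[0,0,0],[0,0,0]]]}}

```text
clock: 3.25
position: [576.4, -304.8, 75.0]
ee_rot: [-0.661, 0.705, -0.191, 0.173]
contact_force: [-1.5, 0.2, -0.1]
gripper_width: 85.7
grasp_force: 0.0
```

Request:
{"fn": "drive_tool", "kwargs": {"deltas": [[[0,0,0],[0,0,0]],[[0,0,0],[0,0,0]],[[0,0,0],[0,0,0]],[[0,0,0],[0,0,0]],[[0,0,0],[0,0,0]],[[0,0,0],[0,0,0]],[[0,0,0],[0,0,0]],[[0,0,0],[0,0,0]]], "claw": 2.5}}

```text
clock: 4.05
position: [577.1, -305.9, 75.7]
ee_rot: [-0.66, 0.705, -0.192, 0.173]
contact_force: [-2.5, -0.2, 5.5]
gripper_width: 31.8
grasp_force: 60.3
```

```bash
python3 - <<'E'
from h import *
s=arm.read_state();p=s["position"];Rt=R.from_quat(s["ee_rot"])
print(p,"in reel frame",(p-F)@AX,(p-F)@XR,(p-F)@YR, "rot err",np.degrees((RG.inv()*Rt).as_rotvec()),s["gripper_width"],s["grasp_force"],s["contact_force"])
E
```

```text
[ 577.12 -305.95   75.7 ] in reel frame 4.9724993043320245 1.1894773466424808 -0.37331946159876367 rot err [-0.02  0.15 -0.17] 31.811423409717356 60.3114288020879 [-2.55 -0.24  5.52]
```

Request:
{"fn": "drive_tool", "kwargs": {"deltas": [[[0,0,-0.5],[0,0,0]],[[0,0,-1],[0,0,0]],[[0,0,-2],[0,0,0]],[[0,0,-3],[0,0,0]],[[0,0,-3],[0,0,0]],[[0,0,-2],[0,0,0]],[[0,0,0],[0,0,0]],[[0,0,0],[0,0,0]]]}}

```text
clock: 4.85
position: [518.2, -300.3, 172.9]
ee_rot: [-0.66, 0.706, -0.189, 0.173]
contact_force: [-0.2, -0.4, -2.9]
gripper_width: 31.2
grasp_force: 60.4
```

```bash
python3 - <<'E'
from h import *
S=cam("scene");D=cam("side")
_,ys=blobs(S,(18,120,120),(32,255,255),6);_,yd=blobs(D,(18,120,120),(32,255,255),6)
print([x for x in ys if 400<x[1][0]<420],[x for x in yd if 225<x[1][0]<240])
c=np.array([590.8,203.6])
for d,b in((S,[x for x in ys if 400<x[1][0]<420]),(D,[x for x in yd if 225<x[1][0]<240])):
    for x in b:
        P=plane(d,x[1],79);v=P[:2]-c;print(P,np.linalg.norm(v),"yaw",np.degrees(np.arctan2(v[1],v[0]))-45)
print("lock hole side",plane(D,(248,282),80),"cap",plane(D,(363,440),150))
s=arm.read_state();print(s["gripper_width"],s["contact_force"],s["position"])
E
```

```text
[([405, 222, 6, 3, 14], [407.5, 223.0])] [([230, 283, 8, 6, 36], [233.3, 285.6])]
[638.72 253.72  79.  ] 69.3402660361418 yaw 1.2861746465863177
[641.99 248.93  79.  ] 68.37665275770905 yaw -3.4789318075096034
lock hole side [620.21 233.46  80.  ] cap [352.13 438.12 150.  ]
31.4142010473347 [-0.11 -0.46 -2.27] [ 518.51 -300.32  171.91]
```

```bash
python3 - <<'E'
from h import *
y=np.radians(-1);plan([590,321,260],tool([0,0,-1],[np.sin(y),-np.cos(y),0]),n=16)
E
```

```text
n 16 dist 631.6 deg 29.75
([[[-3.9, -0.44, -0.41], [-1.8, -0.1, -0.2]], [[-3.9, -0.44, -0.42], [-1.8, -0.1, -0.2]], [[-3.9, -0.44, -0.43], [-1.8, -0.1, -0.2]], [[-3.9, -0.44, -0.44], [-1.8, -0.1, -0.2]], [[-3.9, -0.43, -0.45], [-1.8, -0.1, -0.2]], [[-3.9, -0.43, -0.46], [-1.8, -0.1, -0.2]], [[-3.9, -0.43, -0.47], [-1.8, -0.1, -0.2]], [[-3.9, -0.42, -0.48], [-1.8, -0.1, -0.2]], [[-3.9, -0.42, -0.48], [-1.8, -0.1, -0.2]], [[-3.89, -0.42, -0.49], [-1.8, -0.1, -0.2]], [[-3.89, -0.41, -0.5], [-1.8, -0.1, -0.2]], [[-3.89, -0.41, -0.51], [-1.8, -0.1, -0.2]]], [[[-3.89, -0.4, -0.52], [-1.8, -0.1, -0.2]], [[-3.89, -0.4, -0.53], [-1.8, -0.1, -0.2]], [[-3.89, -0.39, -0.54], [-1.8, -0.1, -0.2]], [[-3.89, -0.38, -0.54], [-1.8, -0.1, -0.2]]])
```

Request:
{"fn": "drive_tool", "kwargs": {"deltas": [[[-1.9,-0.2,-0.2],[-1.0,-0.1,-0.1]],[[-3.9,-0.44,-0.42],[-1.8,-0.1,-0.2]],[[-3.9,-0.44,-0.43],[-1.8,-0.1,-0.2]],[[-3.9,-0.44,-0.44],[-1.8,-0.1,-0.2]],[[-3.9,-0.43,-0.45],[-1.8,-0.1,-0.2]],[[-3.9,-0.43,-0.46],[-1.8,-0.1,-0.2]],[[-3.9,-0.43,-0.47],[-1.8,-0.1,-0.2]],[[-3.9,-0.42,-0.48],[-1.8,-0.1,-0.2]],[[-3.9,-0.42,-0.48],[-1.8,-0.1,-0.2]],[[-3.9,-0.42,-0.5],[-1.8,-0.1,-0.2]],[[-3.9,-0.41,-0.5],[-1.8,-0.1,-0.2]],[[-3.9,-0.41,-0.5],[-1.8,-0.1,-0.2]]]}}

```text
clock: 6.15
position: [567.7, 147.9, 236.3]
ee_rot: [-0.697, 0.713, -0.056, 0.052]
contact_force: [2.0, 0.4, -2.9]
gripper_width: 31.4
grasp_force: 60.2
```

Request:
{"fn": "drive_tool", "kwargs": {"deltas": [[[-3.9,-0.4,-0.5],[-1.8,-0.1,-0.2]],[[-3.9,-0.4,-0.5],[-1.8,-0.1,-0.2]],[[-3.9,-0.4,-0.5],[-1.8,-0.1,-0.2]],[[-3.9,-0.4,-0.5],[-1.8,-0.1,-0.2]],[[-2.0,-0.2,-0.2],[-0.9,0,-0.1]],[[0,0,0],[0,0,0]],[[0,0,0],[0,0,0]],[[0,0,0],[0,0,0]]]}}

```text
clock: 6.95
position: [586.3, 320.8, 260.5]
ee_rot: [-0.704, 0.71, -0.004, 0.006]
contact_force: [-0.3, -0.3, -2.1]
gripper_width: 31.6
grasp_force: 60.3
```

```bash
python3 - <<'E'
from h import *
import pickle
d=cam("wrist");cv2.imwrite("pics/w3.png",d["img"][:,:,::-1]);pickle.dump(d,open("w3.pkl","wb"));s=arm.read_state();print(s["position"],R.from_quat(s["ee_rot"]).as_matrix(),s["gripper_width"])
E
```

```text
[586.4  320.62 261.09] [[-0.01 -1.    0.01]
 [-1.    0.01  0.  ]
 [-0.   -0.01 -1.  ]] 31.58080035178294
```

View pics/w3.png

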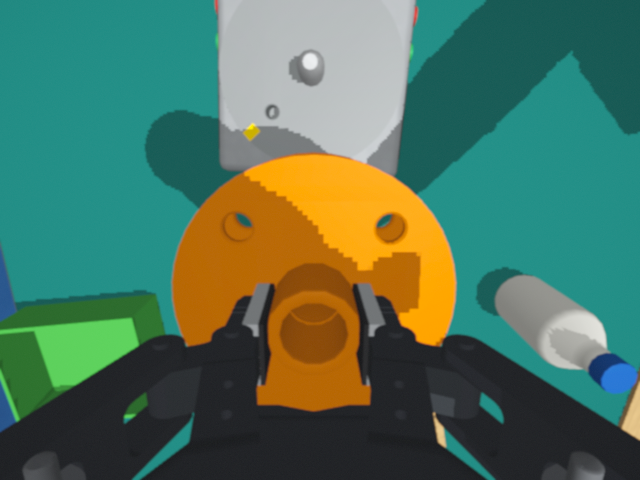

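The wrist view with the reel in hand shows the spindle tip at (310,62), the lock hole at (272,112), the yellow line at (252,131), and the held reel's two near holes at (237,227) and (391,227).

```bash
cat >w.py <<'E'
from h import *
import pickle
def local(d,c,r,th,big=False):
    x0,y0=int(c[0])-r,int(c[1])-r;p=d["img"][y0:y0+2*r+1,x0:x0+2*r+1].astype(int)
    b=np.concatenate([p[0],p[-1],p[:,0],p[:,-1]]);m=(np.abs(p-np.median(b,0)).max(2)>th).astype(np.uint8)
    cs,_=cv2.findContours(m,cv2.RETR_EXTERNAL,cv2.CHAIN_APPROX_NONE);k=max(cs,key=cv2.contourArea)
    e=cv2.fitEllipse(cv2.convexHull(k));return np.array(e[0])+[x0,y0],np.array(e[1])
def tipc(d,c):
    g=cv2.cvtColor(d["img"],cv2.COLOR_RGB2GRAY);x0,y0=int(c[0])-20,int(c[1])-20;m=(g[max(y0,0):y0+41,x0:x0+41]>235).astype(np.uint8)
    n,l,st,ce=cv2.connectedComponentsWithStats(m);i=1+st[1:,4].argmax();return ce[i]+[x0,max(y0,0)],st[i]
def toolpl(d,p,z):  # ray onto plane tool z, in tool coordinates
    M=np.array(d["mount"]);v=M[:3,:3]@np.array([(p[0]-d["cx"])/d["fx"],(p[1]-d["cy"])/d["fy"],1]);return M[:3,3]+v*(z-M[2,3])/v[2]
def reelcircle(d,z,vmax=290):
    m=cv2.inRange(d["hsv"],(8,120,50),(22,255,255));n,l,st,ce=cv2.connectedComponentsWithStats(m);i=1+st[1:,4].argmax();m=l==i
    pts=[]
    for v in range(175,vmax):
        u=np.flatnonzero(m[v]);pts+=[(u[0]-.5,v),(u[-1]+.5,v)]
    for u in range(240,390):
        v=np.flatnonzero(m[:,u]);pts.append((u,v[0]-.5))
    P=np.array([toolpl(d,p,z)[:2] for p in pts]);A=np.column_stack([2*P,np.ones(len(P))]);s=np.linalg.lstsq(A,(P**2).sum(1),rcond=None)[0]
    r=np.sqrt(s[2]+s[:2]@s[:2]);return s[:2],r,np.std(np.linalg.norm(P-s[:2],axis=1)-r)
E
python3 - <<'E'
from w import *
d=pickle.load(open("w3.pkl","rb"))
for z in(1,3,5,7): print(z,reelcircle(d,z))
for th in(14,20,28):
    H=[local(d,c,21,th) for c in((237,227),(391,227))];print(th,H)
    q=[toolpl(d,h[0],5) for h in H];v=q[0]-q[1];print(q,np.linalg.norm(v),"tool-y to hole line deg",np.degrees(np.arctan2(-v[0],v[1])))
t=tipc(d,(310,62));l=local(d,(272,112),11,25);print(t,l)
for img in("",): print(d["hsv"][55:70:4,310],d["hsv"][131,252])
m=cv2.inRange(d["hsv"],(22,120,120),(34,255,255));n,lb,st,ce=cv2.connectedComponentsWithStats(m);print([(st[i].tolist(),ce[i]) for i in range(1,n) if st[i,4]>15])
T=plane(d,t[0],130);L=plane(d,l[0],80);v=L-T;print(T,L,np.linalg.norm(v),"yaw",np.degrees(np.arctan2(v[1],v[0]))-45)
E
```

```text
1 (array([2.79, 0.27]), np.float64(58.106681359427334), np.float64(0.2399850137860561))
3 (array([1.88, 0.27]), np.float64(58.92377054263543), np.float64(0.24335965426300388))
5 (array([0.97, 0.27]), np.float64(59.74085972584357), np.float64(0.24673429473995206))
7 (array([0.07, 0.27]), np.float64(60.5579489090517), np.float64(0.2501089352169001))
14 [(array([236.84, 226.25]), array([30.29, 32.84])), (array([390.37, 228.52]), array([33.8 , 35.91]))]
[array([ 32.04, -30.72,   5.  ]), array([31.18, 31.28,  5.  ])] 62.0082115960982 tool-y to hole line deg -179.20297604892332
20 [(array([242.45, 219.53]), array([11.84, 24.29])), (array([390.43, 228.33]), array([32.69, 35.11]))]
[array([ 34.82, -28.32,   5.  ]), array([31.26, 31.3 ,  5.  ])] 59.72709134989474 tool-y to hole line deg -176.58304598567196
28 [(array([243.04, 219.94]), array([11.3 , 21.78])), (array([390.63, 227.85]), array([31.6 , 33.39]))]
[array([ 34.65, -28.09,   5.  ]), array([31.46, 31.37,  5.  ])] 59.54841652486611 tool-y to hole line deg -176.92727766724516
(array([311.  ,  59.35]), array([16, 13, 10, 11, 65], dtype=int32)) (array([271.74, 111.36]), array([14.53, 15.81]))
[[105   4 238]
 [100   3 239]
 [100   3 236]
 [110   3 235]] [ 26 255 203]
[([243, 124, 17, 17, 156], array([251.1 , 131.58]))]
[588.78 204.81 130.  ] [622.18 234.64  80.  ] 67.12294067363986 yaw -3.238695629034467
```

Request:
{"fn": "drive_tool", "kwargs": {"deltas": [[[0,2.5,0],[0,0,0]],[[0,2.5,0],[0,0,0]],[[0,1,0],[0,0,0]],[[0,0,0],[0,0,0]],[[0,0,0],[0,0,0]],[[0,0,0],[0,0,0]]]}}

```text
clock: 7.6
position: [527.4, 321.8, 260.9]
ee_rot: [-0.704, 0.71, -0.004, 0.007]
contact_force: [0.2, 0.3, -2.5]
gripper_width: 31.7
grasp_force: 60.4
```

```bash
python3 - <<'E'
from w import *
d=cam("wrist");pickle.dump(d,open("w4.pkl","wb"));print(d["e"])
d3=pickle.load(open("w3.pkl","rb"))
def crop(d,c,r): return cv2.resize(d["img"][max(c[1]-r,0):c[1]+r,c[0]-r:c[0]+r,::-1],(380,380),interpolation=cv2.INTER_NEAREST)
c3=(285,90);c4=tuple(int(x) for x in proj(d,plane(d3,c3,95)));print(c4)
cv2.imwrite("pics/c34.png",np.hstack([crop(d3,c3,60),crop(d,c4,60)]))
E
```

```text
[524.51 253.81 401.83]
(209, 88)
```

View pics/c34.png

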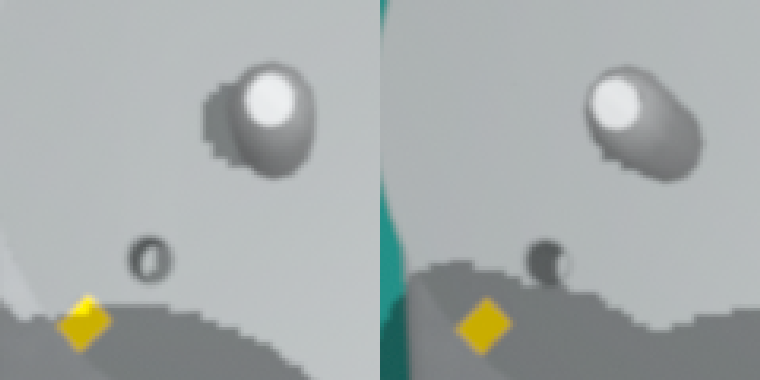

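The crops show the spindle's flat tip at about (309.4,60.4) in view 3 and (222.7,60.3) in view 4, the lock hole at (271.9,111.3) / (201.2,110.2), and the yellow line at (251,131.8) / (181.3,130.4).

```bash
python3 - <<'E'
from w import *
a=pickle.load(open("w3.pkl","rb"));b=pickle.load(open("w4.pkl","rb"))
P={"tip":((309.4,60.4),(222.7,60.3),130),"lock":((271.9,111.3),(201.2,110.2),80),"yel":((251,131.8),(181.3,130.4),80)}
Q={}
for k,(p,q,z) in P.items():
    x,r=tri([(a,p),(b,q)]);A=plane(a,p,z);B=plane(b,q,z);Q[k]=(A+B)/2;print(k,"tri",x,np.array(r),"planes",A,B)
for k in("lock","yel"):
    v=Q[k]-Q["tip"];print(k,np.hypot(*v[:2]),"yaw",np.degrees(np.arctan2(v[1],v[0]))-45)
for z in(5,6): print(reelcircle(b,z))
for d in(a,b):
  for th in(14,18):
    H=[local(d,c,21,th) for c in((237,227),(391,227))];q=[toolpl(d,h[0],5) for h in H];v=q[1]-q[0];print(th,q,"reel yaw in tool",np.degrees(np.arctan2(-v[0],v[1])))
E
```

```text
tip tri [589.89 205.37 128.03] [0.27 0.27] planes [589.85 205.44 130.  ] [589.41 205.99 130.  ]
lock tri [622.2  234.5   78.73] [0.02 0.02] planes [622.05 234.59  80.  ] [621.82 234.56  80.  ]
yel tri [640.16 250.5   79.31] [0.12 0.12] planes [640.04 250.62  80.  ] [639.91 250.39  80.  ]
lock 43.31602063668936 yaw -3.2176935936278
yel 67.3831828976222 yaw -3.3399810438540527
(array([1.  , 0.33]), np.float64(59.77100111428417), np.float64(0.23462995373373044))
(array([0.54, 0.33]), np.float64(60.17975213843958), np.float64(0.23623449828038728))
14 [array([ 32.04, -30.72,   5.  ]), array([31.18, 31.28,  5.  ])] reel yaw in tool 0.7970239510766667
18 [array([ 32.04, -30.74,   5.  ]), array([31.3 , 31.28,  5.  ])] reel yaw in tool 0.684433061508783
14 [array([ 32.04, -30.76,   5.  ]), array([31.15, 31.29,  5.  ])] reel yaw in tool 0.8177082892002823
18 [array([ 32.07, -30.76,   5.  ]), array([31.28, 31.27,  5.  ])] reel yaw in tool 0.7271504044977344
```

```bash
cat >>h.py <<'E'
_a=np.radians(-2.55);RP=tool([0,0,-1],[np.sin(_a),-np.cos(_a),0])
SEAT=np.array([589.5,205.5,80.]);OFF=np.array([0.75,0.3,33.5])
def tcp_for(reel_pos): return np.array(reel_pos)-RP.apply(OFF)
E
python3 - <<'E'
from h import *
p=tcp_for(SEAT+[0,0,65]);print(p);plan(p,RP,n=5)
E
```

```text
[589.83 206.24 178.5 ]
n 5 dist 155.0 deg 2.3
[[[2.31, -1.24, 1.65], [-0.2, 0.0, 0.4]], [[2.3, -1.26, 1.65], [-0.2, 0.0, 0.4]], [[2.29, -1.28, 1.65], [-0.2, 0.0, 0.4]], [[2.28, -1.31, 1.65], [-0.2, 0.0, 0.4]], [[2.27, -1.33, 1.65], [-0.2, 0.0, 0.4]]]
```

Request:
{"fn": "drive_tool", "kwargs": {"deltas": [[[2.3,-1.24,1.65],[-0.2,0,0.4]],[[2.3,-1.26,1.65],[-0.2,0,0.4]],[[2.3,-1.28,1.65],[-0.2,0,0.4]],[[2.3,-1.3,1.65],[-0.2,0,0.4]],[[2.3,-1.3,1.65],[-0.2,0,0.4]],[[0,0,0],[0,0,0]],[[0,0,0],[0,0,0]],[[0,0,0],[0,0,0]]]}}

```text
clock: 8.45
position: [589.3, 206.6, 179.0]
ee_rot: [-0.692, 0.722, 0.002, 0.002]
contact_force: [-0.3, -0.3, -2.4]
gripper_width: 31.2
grasp_force: 60.4
```

```bash
python3 - <<'E'
from h import *
plan(tcp_for(SEAT+[0,0,65]),RP,n=1)
s=arm.read_state();print(s["position"],s["contact_force"])
S=cam("scene");D=cam("side")
def crop(d,c,r): return cv2.resize(d["img"][c[1]-r:c[1]+r,c[0]-r:c[0]+r,::-1],(390,390),interpolation=cv2.INTER_NEAREST)
cs=(385,210);cd=(270,255);cv2.imwrite("pics/sd.png",np.hstack([crop(S,cs,65),crop(D,cd,65)]))
E
```

```text
n 1 dist 0.8 deg 0.32
[[[0.03, -0.05, 0.05], [0.0, 0.3, 0.2]]]
[589.34 206.57 179.04] [-0.32 -0.25 -2.42]
```

View pics/sd.png

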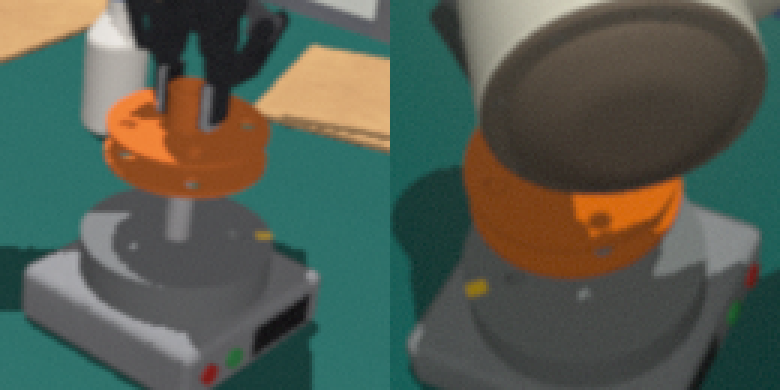

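The crops show the reel hanging level right above the spindle (scene) with the yellow line clear beside it (side). Lowering slowly with force checks.

Request:
{"fn": "drive_tool", "kwargs": {"deltas": [[[0.03,-0.05,0.4],[0,0.3,0.2]],[[0,0,0.5],[0,0,0]],[[0,0,0.5],[0,0,0]],[[0,0,0.5],[0,0,0]],[[0,0,0.4],[0,0,0]],[[0,0,0.3],[0,0,0]],[[0,0,0],[0,0,0]],[[0,0,0],[0,0,0]]]}}

```text
clock: 9.35
position: [589.3, 205.6, 152.5]
ee_rot: [-0.691, 0.723, 0.0, -0.001]
contact_force: [-0.6, -0.0, -1.5]
gripper_width: 31.5
grasp_force: 60.4
```

```bash
python3 - <<'E'
from h import *
s=arm.read_state();print(s["position"],s["contact_force"],s["wrist_torque"])
plan(tcp_for(SEAT+[0,0,33]),RP,n=1)
E
```

```text
[589.28 205.62 152.51] [-0.63 -0.02 -1.45] [ 0.04  0.04 -0.02]
n 1 dist 6.1 deg 0.12
[[[-0.06, -0.05, 0.6], [0.1, -0.1, -0.1]]]
```

Request:
{"fn": "drive_tool", "kwargs": {"deltas": [[[-0.03,-0.03,0.2],[0,0,0]],[[0,0,0.3],[0,0,0]],[[0,0,0.3],[0,0,0]],[[0,0,0.3],[0,0,0]],[[0,0,0],[0,0,0]],[[0,0,0],[0,0,0]]]}}

```text
clock: 9.95
position: [589.4, 205.9, 141.4]
ee_rot: [-0.691, 0.723, 0.0, -0.001]
contact_force: [0.7, 0.4, -1.8]
gripper_width: 31.1
grasp_force: 60.4
```

Underside at about 108 mm, on the cylindrical part, with no side force. Continuing down.

Request:
{"fn": "drive_tool", "kwargs": {"deltas": [[[0,0,0.3],[0,0,0]],[[0,0,0.4],[0,0,0]],[[0,0,0.4],[0,0,0]],[[0,0,0.4],[0,0,0]],[[0,0,0.3],[0,0,0]],[[0,0,0.2],[0,0,0]],[[0,0,0],[0,0,0]],[[0,0,0],[0,0,0]]]}}

```text
clock: 10.75
position: [589.5, 205.9, 121.5]
ee_rot: [-0.691, 0.723, 0.0, -0.001]
contact_force: [-0.7, 0.6, -2.7]
gripper_width: 31.5
grasp_force: 60.4
```

Request:
{"fn": "drive_tool", "kwargs": {"deltas": [[[0,0,0.3],[0,0,0]],[[0,0,0.2],[0,0,0]],[[0,0,0.1],[0,0,0]],[[0,0,0.05],[0,0,0]],[[0,0,0.05],[0,0,0]],[[0,0,0],[0,0,0]],[[0,0,0],[0,0,0]]]}}

```text
clock: 11.45
position: [589.4, 205.9, 114.6]
ee_rot: [-0.691, 0.723, 0.0, -0.001]
contact_force: [-0.8, 0.1, -1.7]
gripper_width: 31.6
grasp_force: 60.4
```

Request:
{"fn": "drive_tool", "kwargs": {"deltas": [[[0,0,0.05],[0,0,0]],[[0,0,0.05],[0,0,0]],[[0,0,0.05],[0,0,0]],[[0,0,0],[0,0,0]],[[0,0,0],[0,0,0]]]}}

```text
clock: 11.95
position: [589.4, 205.9, 113.0]
ee_rot: [-0.691, 0.723, 0.0, -0.001]
contact_force: [-0.4, -0.8, -3.0]
gripper_width: 31.3
grasp_force: 60.4
```

Request:
{"fn": "drive_tool", "kwargs": {"deltas": [[[0,0,0.05],[0,0,0]],[[0,0,0.05],[0,0,0]],[[0,0,0.05],[0,0,0]],[[0,0,0],[0,0,0]],[[0,0,0],[0,0,0]]]}}

```text
clock: 12.45
position: [589.4, 205.9, 111.6]
ee_rot: [-0.691, 0.723, 0.0, -0.001]
contact_force: [-1.0, 0.6, -1.9]
gripper_width: 31.5
grasp_force: 60.6
```

Request:
{"fn": "drive_tool", "kwargs": {"deltas": [[[0,0,0.05],[0,0,0]],[[0,0,0.05],[0,0,0]],[[0,0,0.05],[0,0,0]],[[0,0,0],[0,0,0]],[[0,0,0],[0,0,0]]]}}

```text
clock: 12.95
position: [589.5, 206.1, 111.2]
ee_rot: [-0.691, 0.723, 0.0, -0.001]
contact_force: [-2.6, 1.9, 5.3]
gripper_width: 31.3
grasp_force: 61.4
```

Request:
{"fn": "drive_tool", "kwargs": {"deltas": [[[0,0,0],[0,0,0]],[[0,0,0],[0,0,0]],[[0,0,0],[0,0,0]],[[0,0,0],[0,0,0]],[[0,0,0],[0,0,0]]], "claw": 6.0}}

```text
clock: 13.45
position: [589.4, 205.8, 109.8]
ee_rot: [-0.691, 0.723, 0.0, -0.001]
contact_force: [0.4, 0.7, 0.4]
gripper_width: 60.5
grasp_force: 0.0
```

Request:
{"fn": "drive_tool", "kwargs": {"deltas": [[[0,0,-1],[0,0,0]],[[0,0,-2],[0,0,0]],[[0,0,-3],[0,0,0]],[[-2,0,-4],[0,0,0]],[[-4,0,-4],[0,0,0]],[[-4,0,-2],[0,0,0]],[[-2,0,0],[0,0,0]],[[0,0,0],[0,0,0]],[[0,0,0],[0,0,0]],[[0,0,0],[0,0,0]]]}}

```text
clock: 14.45
position: [594.5, 320.0, 264.1]
ee_rot: [-0.691, 0.723, 0.0, -0.002]
contact_force: [0.8, 0.1, 0.0]
gripper_width: 59.9
grasp_force: 0.0
```

```bash
python3 - <<'E'
from w import *
d=cam("wrist");cv2.imwrite("pics/w5.png",d["img"][:,:,::-1]);pickle.dump(d,open("w5.pkl","wb"))
for n in([0,0,28],[0,0,58]): print(proj(d,SEAT+n))
E
```

```text
[312.16  69.51]
[312.19  61.62]
```

View pics/w5.png

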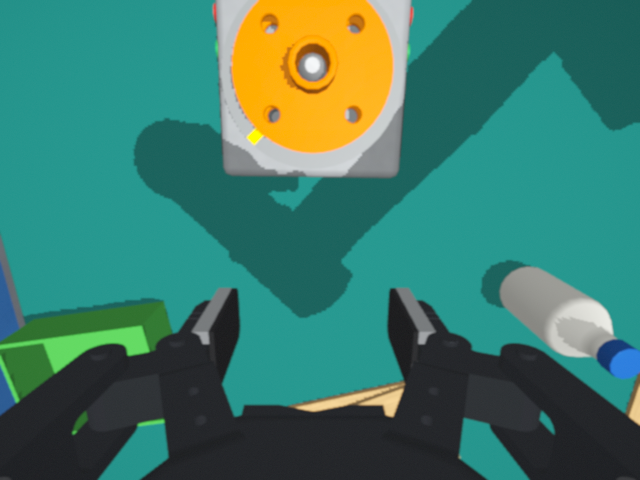

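The reel sits around the spindle (tip at (312,65)); its holes are near (269,24), (355,22), (272,115), (352,114), and the yellow line at (255,137) lies next to the (272,115) hole.

```bash
python3 - <<'E'
from w import *
d=pickle.load(open("w5.pkl","rb"));H=[]
for c in((269,24),(355,22),(272,115),(352,114)):
    e=local(d,c,12,45);P=plane(d,e[0],108);H.append(P);print(e,P)
H=np.array(H);c=H.mean(0);q=H-c;a=np.degrees(np.arctan2(q[:,1],q[:,0]));print("centre",c,np.linalg.norm(q,axis=1),"yaw",a,(a%90-45).mean())
m=cv2.inRange(d["hsv"],(22,120,120),(34,255,255));n,lb,st,ce=cv2.connectedComponentsWithStats(m);i=1+st[1:,4].argmax();Y=plane(d,ce[i],80);print(ce[i],Y,"tip",plane(d,(312,65),130))
v=Y-c;print("yellow",np.hypot(*v[:2]),"yaw",np.degrees(np.arctan2(v[1],v[0]))-45)
E
```

```text
(array([269.47,  23.89]), array([16.27, 20.48])) [618.61 174.09 108.  ]
(array([355.25,  23.76]), array([16.87, 20.03])) [557.32 176.72 108.  ]
(array([273.6, 114.3]), array([12.62, 16.74])) [620.15 235.5  108.  ]
(array([352.35, 114.06]), array([16.16, 17.42])) [560.46 238.01 108.  ]
centre [589.14 206.08 108.  ] [43.5  43.29 42.75 42.92] yaw [ -47.34 -137.3    43.49  131.93] -2.3053768924016786
[255.03 135.66] [639.68 250.19  80.  ] tip [589.66 206.18 130.  ]
yellow 67.08658335799453 yaw -3.8798642835314965
```

```bash
cat >>h.py <<'E'
_b=np.radians(-138.5);RN=tool([0,0,-1],[np.cos(_b),np.sin(_b),0])
E
python3 - <<'E'
from h import *
print(arm.read_state()["joints"])
plan([438,-7,200],RN,n=11)
E
```

```text
[ 0.73  0.46  0.2  -0.   -1.32 -0.78]
n 11 dist 368.2 deg 45.84
[[[3.03, 1.28, 0.6], [0.0, -0.0, 4.2]], [[3.12, 1.06, 0.6], [0.0, -0.0, 4.2]], [[3.19, 0.83, 0.59], [0.0, -0.0, 4.2]], [[3.24, 0.6, 0.59], [0.0, -0.0, 4.2]], [[3.27, 0.36, 0.59], [0.0, -0.0, 4.2]], [[3.29, 0.12, 0.59], [0.0, -0.0, 4.2]], [[3.29, -0.12, 0.59], [0.0, -0.0, 4.2]], [[3.28, -0.36, 0.59], [0.0, -0.0, 4.2]], [[3.24, -0.59, 0.59], [0.0, -0.0, 4.2]], [[3.19, -0.83, 0.59], [0.0, -0.0, 4.2]], [[3.12, -1.06, 0.59], [0.0, -0.0, 4.2]]]
```

Request:
{"fn": "drive_tool", "kwargs": {"deltas": [[[3.03,1.28,0.6],[0,0,4.2]],[[3.12,1.06,0.6],[0,0,4.2]],[[3.2,0.83,0.6],[0,0,4.2]],[[3.24,0.6,0.6],[0,0,4.2]],[[3.27,0.36,0.6],[0,0,4.2]],[[3.3,0.12,0.6],[0,0,4.2]],[[3.3,-0.12,0.6],[0,0,4.2]],[[3.28,-0.36,0.6],[0,0,4.2]],[[3.24,-0.6,0.6],[0,0,4.2]],[[3.2,-0.83,0.6],[0,0,4.2]],[[3.12,-1.06,0.6],[0,0,4.2]]]}}

```text
clock: 15.6
position: [436.2, -7.7, 199.6]
ee_rot: [-0.35, 0.937, -0.0, -0.001]
contact_force: [0.9, -0.8, 0.2]
gripper_width: 60.0
grasp_force: 0.0
```

Request:
{"fn": "drive_tool", "kwargs": {"deltas": [[[0,0,0],[0,0,0]],[[0,0,0],[0,0,0]],[[0,0,0],[0,0,0]]]}}

```text
clock: 15.9
position: [438.0, -5.7, 200.2]
ee_rot: [-0.352, 0.936, -0.0, -0.0]
contact_force: [0.8, 0.7, 0.1]
gripper_width: 59.7
grasp_force: 0.0
```

```bash
python3 - <<'E'
from w import *
d=cam("wrist");cv2.imwrite("pics/w6.png",d["img"][:,:,::-1]);pickle.dump(d,open("w6.pkl","wb"))
_,b=blobs(d,(0,120,60),(6,255,255),40);_,b2=blobs(d,(174,120,60),(180,255,255),40);print(b,b2,proj(d,[438,-7,83]))
E
```

```text
[([301, 210, 26, 32, 650], [313.3, 225.8]), ([386, 358, 15, 15, 119], [392.8, 365.4])] [] [311.72 232.  ]
```

View pics/w6.png

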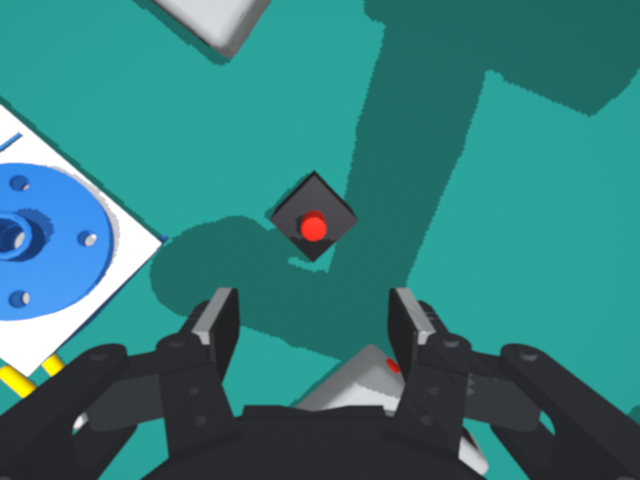

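The pin's bright head top is at (314,229) with the black block around it; the fingers are well clear. I'll take a second view for its height.

Request:
{"fn": "drive_tool", "kwargs": {"deltas": [[[-2.5,0,0],[0,0,0]],[[-2.5,0,0],[0,0,0]],[[0,0,0],[0,0,0]],[[0,0,0],[0,0,0]],[[0,0,0],[0,0,0]]]}}

```text
clock: 16.45
position: [474.7, 27.2, 199.5]
ee_rot: [-0.352, 0.936, -0.0, -0.001]
contact_force: [-0.8, -0.5, 0.2]
gripper_width: 59.8
grasp_force: 0.0
```

```bash
python3 - <<'E'
from w import *
a=pickle.load(open("w6.pkl","rb"));b=cam("wrist");O=[]
for d in(a,b):
    r=np.where(cv2.inRange(d["hsv"],(0,120,60),(6,255,255))>0,d["hsv"][:,:,2],0);r[300:]=0
    vm=np.percentile(r[r>0],85);m=(r>vm-25).astype(np.uint8);n,l,st,ce=cv2.connectedComponentsWithStats(m);i=1+st[1:,4].argmax()
    c,_=cv2.findContours((l==i).astype(np.uint8),cv2.RETR_EXTERNAL,cv2.CHAIN_APPROX_NONE);e=cv2.fitEllipse(cv2.convexHull(max(c,key=cv2.contourArea)))
    print(vm,st[i],e);O.append((d,e[0]));print(plane(d,e[0],83))
print(tri(O))
s=arm.read_state();g=R.from_quat(s["ee_rot"])
plan([plane(b,O[1][1],83)[0],plane(b,O[1][1],83)[1],110],RN,n=3)
E
```

```text
255.0 [303 218  22  22 391] ((313.4167785644531, 228.38722229003906), (21.7899112701416, 22.43206024169922), 71.78650665283203)
[435.19  -7.84  83.  ]
255.0 [301 147  24  25 471] ((312.3699035644531, 158.87496948242188), (23.740352630615234, 24.580615997314453), 170.18043518066406)
[435.52  -7.6   83.  ]
(array([435.6 ,  -7.51,  80.89]), [np.float64(0.01874540720774149), np.float64(0.018745407207694256)])
n 3 dist 103.8 deg 0.32
[[[1.74, -0.01, 2.99], [0.0, -0.0, -0.1]], [[1.74, -0.01, 2.99], [0.0, -0.0, -0.1]], [[1.74, -0.01, 2.99], [0.0, -0.0, -0.1]]]
```

Request:
{"fn": "drive_tool", "kwargs": {"deltas": [[[1.74,0,3.0],[0,0,0]],[[1.74,0,3.0],[0,0,0]],[[1.74,0,3.0],[0,0,0]],[[0,0,0],[0,0,0]],[[0,0,0],[0,0,0]]]}}

```text
clock: 17.0
position: [436.2, -7.5, 110.5]
ee_rot: [-0.352, 0.936, -0.0, -0.001]
contact_force: [1.2, -0.4, 0.3]
gripper_width: 60.1
grasp_force: 0.0
```

```bash
python3 - <<'E'
from h import *
s=arm.read_state();print(s["position"])
plan([435.5,-7.6,61],RN,n=2)
E
```

```text
[436.2   -7.46 110.45]
n 2 dist 49.5 deg 0.31
[[[0.03, 0.02, 2.47], [-0.0, -0.0, -0.1]], [[0.03, 0.02, 2.47], [-0.0, -0.0, -0.1]]]
```

Request:
{"fn": "drive_tool", "kwargs": {"deltas": [[[0.03,0.02,2.0],[0,0,0]],[[0.03,0.02,2.0],[0,0,0]],[[0,0,0.9],[0,0,0]],[[0,0,0],[0,0,0]],[[0,0,0],[0,0,0]]]}}

```text
clock: 17.5
position: [436.3, -6.9, 61.9]
ee_rot: [-0.352, 0.936, -0.0, 0.0]
contact_force: [-0.1, 0.6, -0.0]
gripper_width: 59.7
grasp_force: 0.0
```

Request:
{"fn": "drive_tool", "kwargs": {"deltas": [[[0,0,0],[0,0,0]],[[0,0,0],[0,0,0]],[[0,0,0],[0,0,0]],[[0,0,0],[0,0,0]],[[0,0,0],[0,0,0]],[[0,0,0],[0,0,0]],[[0,0,0],[0,0,0]]], "claw": 1.0}}

```text
clock: 18.2
position: [435.4, -7.2, 61.6]
ee_rot: [-0.352, 0.936, -0.0, -0.0]
contact_force: [-1.4, 0.3, 5.8]
gripper_width: 15.7
grasp_force: 58.6
```

Request:
{"fn": "drive_tool", "kwargs": {"deltas": [[[0,0,-1],[0,0,0]],[[0,0,-2],[0,0,0]],[[0,0,-3],[0,0,0]],[[0,0,-4],[0,0,0]],[[0,0,-4],[0,0,0]],[[0,0,-2],[0,0,0]],[[0,0,-1],[0,0,0]],[[0,0,0],[0,0,0]]]}}

```text
clock: 19.0
position: [435.5, -7.1, 231.8]
ee_rot: [-0.352, 0.936, -0.0, 0.0]
contact_force: [-0.1, 0.1, 0.2]
gripper_width: 16.0
grasp_force: 58.8
```

```bash
python3 - <<'E'
from h import *
s=arm.read_state();print(s["position"],s["gripper_width"])
plan([667,275,240],RN,n=10)
E
```

```text
[435.45  -7.12 231.83] 15.984288326618662
n 10 dist 365.1 deg 0.31
[[[-3.6, 0.6, -0.08], [-0.0, 0.0, -0.0]], [[-3.6, 0.6, -0.08], [-0.0, 0.0, -0.0]], [[-3.6, 0.59, -0.08], [-0.0, 0.0, -0.0]], [[-3.6, 0.59, -0.08], [-0.0, 0.0, -0.0]], [[-3.6, 0.59, -0.08], [-0.0, 0.0, -0.0]], [[-3.6, 0.59, -0.08], [-0.0, 0.0, -0.0]], [[-3.6, 0.59, -0.08], [-0.0, 0.0, -0.0]], [[-3.6, 0.58, -0.08], [-0.0, 0.0, -0.0]], [[-3.6, 0.58, -0.08], [-0.0, 0.0, -0.0]], [[-3.6, 0.58, -0.08], [-0.0, 0.0, -0.0]]]
```

Request:
{"fn": "drive_tool", "kwargs": {"deltas": [[[-1.8,0.3,0],[0,0,0]],[[-3.6,0.6,-0.1],[0,0,0]],[[-3.6,0.6,-0.1],[0,0,0]],[[-3.6,0.6,-0.1],[0,0,0]],[[-3.6,0.6,-0.1],[0,0,0]],[[-3.6,0.6,-0.1],[0,0,0]],[[-3.6,0.6,-0.1],[0,0,0]],[[-3.6,0.6,-0.1],[0,0,0]],[[-3.6,0.6,-0.1],[0,0,0]],[[-3.6,0.6,0],[0,0,0]],[[-1.8,0.3,0],[0,0,0]],[[0,0,0],[0,0,0]]]}}

```text
clock: 20.2
position: [667.0, 277.6, 232.9]
ee_rot: [-0.353, 0.936, -0.001, -0.004]
contact_force: [0.1, 0.2, -1.1]
gripper_width: 15.8
grasp_force: 58.8
```

Request:
{"fn": "drive_tool", "kwargs": {"deltas": [[[0,0,0],[0,0,0]],[[0,0,0],[0,0,0]]]}}

```text
clock: 20.4
position: [666.0, 274.6, 237.0]
ee_rot: [-0.352, 0.936, -0.0, -0.002]
contact_force: [-0.3, -0.5, -0.9]
gripper_width: 15.8
grasp_force: 58.8
```

```bash
python3 - <<'E'
from w import *
d=cam("wrist");pickle.dump(d,open("w7.pkl","wb"));s=arm.read_state();print(s["position"])
p=proj(d,[621.8,235,108]);print(p,proj(d,[621.8,235,80]));u,v=int(p[0]),int(p[1])
A=cv2.resize(d["img"][v-20:v+20,u-20:u+20,::-1],(390,390),interpolation=cv2.INTER_NEAREST)
B=cv2.resize(d["img"][:,:,::-1],(400,300));B=cv2.copyMakeBorder(B,0,90,0,0,cv2.BORDER_CONSTANT)
cv2.imwrite("pics/w7.png",np.hstack([A,B]));print(u,v)
E
```

```text
[666.1  274.43 237.71]
[312.05 148.06] [312.15 147.02]
312 148
```

View pics/w7.png

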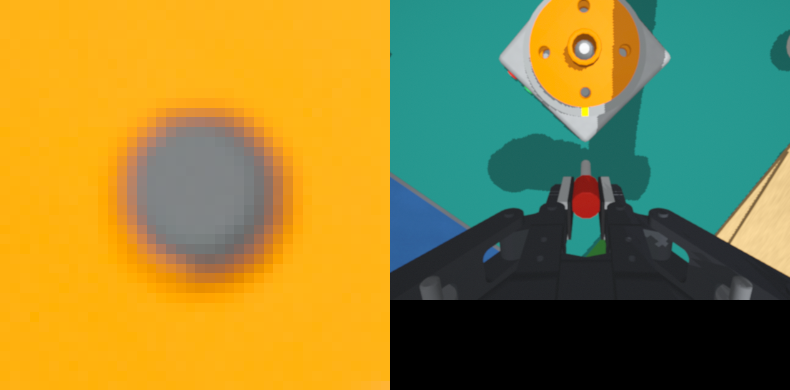

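The left crop shows the reel hole centred at (312.3,148), right where (621.8,235) projects; at right the pin hangs upright in the fingers with the yellow line by the hole. That makes 11 pictures viewed, one over the limit of 10, so I'll use numbers only from here.

```bash
python3 - <<'E'
from w import *
d=pickle.load(open("w7.pkl","rb"));h=d["hsv"]
r=np.where(cv2.inRange(h,(0,120,40),(6,255,255))>0,h[:,:,2],0);r[:260]=0
n,l,st,ce=cv2.connectedComponentsWithStats((r>0).astype(np.uint8));i=1+st[1:,4].argmax();print("head",st[i],[int(np.median(r[v][r[v]>0])) for v in range(st[i][1]+2,st[i][1]+st[i][3],6)])
# bottom edge arc of head top disc (far camera side): rows/cols extents
b=st[i];uc=b[0]+(b[2]-1)/2
lo=toolpl(d,(uc,b[1]+b[3]-.5),-21.4);print("head bottom-edge",lo,"-> centre x",lo[0]+9,"y",lo[1])
w=toolpl(d,(b[0]-.5,b[1]+b[3]-25),-21.4),toolpl(d,(b[0]+b[2]-.5,b[1]+b[3]-25),-21.4);print("sides y",w[0][1],w[1][1])
# shank tip: grey against teal above the head
sat=h[:,:,1];
for v in range(248,282,4):
    u=np.flatnonzero(sat[v,290:336]<70)+290;print(v,(u.min(),u.max()) if len(u) else None,end=" ")
E
```

```text
head [ 290  280   47   69 2634] [139, 131, 131, 131, 132, 175, 175, 175, 174, 174, 174, 160]
head bottom-edge [ -7.16   0.14 -21.4 ] -> centre x 1.8385627457475664 y 0.1431604083201183
sides y -8.24234825007875 8.506359578868183
248 None 252 None 256 (np.int64(310), np.int64(315)) 260 (np.int64(306), np.int64(319)) 264 (np.int64(306), np.int64(320)) 268 (np.int64(305), np.int64(320)) 272 (np.int64(305), np.int64(320)) 276 (np.int64(305), np.int64(320)) 280 (np.int64(305), np.int64(321))
```

```bash
python3 - <<'E'
from h import *
plan([622.5,235.5,185],RN,n=4)
E
```

```text
n 4 dist 78.7 deg 0.37
[[[1.46, -0.02, 1.32], [0.0, -0.0, -0.1]], [[1.46, -0.01, 1.32], [0.0, -0.0, -0.1]], [[1.46, -0.01, 1.32], [0.0, -0.0, -0.1]], [[1.46, -0.01, 1.32], [0.0, -0.0, -0.1]]]
```

Request:
{"fn": "drive_tool", "kwargs": {"deltas": [[[1.5,0,1.3],[0,0,0]],[[1.5,0,1.3],[0,0,0]],[[1.5,0,1.3],[0,0,0]],[[1.35,0,1.3],[0,0,0]],[[0,0,0],[0,0,0]],[[0,0,0],[0,0,0]],[[0,0,0],[0,0,0]],[[0,0,0],[0,0,0]]]}}

```text
clock: 21.25
position: [623.3, 237.0, 187.1]
ee_rot: [-0.352, 0.936, -0.0, -0.0]
contact_force: [0.5, -0.6, -0.1]
gripper_width: 16.0
grasp_force: 58.8
```

```bash
python3 - <<'E'
from h import *
s=arm.read_state();print(s["position"],s["contact_force"])
plan([622.5,235.5,162],RN,n=3)
E
```

```text
[623.28 236.98 187.11] [ 0.51 -0.55 -0.1 ]
n 3 dist 25.2 deg 0.29
[[[0.05, -0.02, 0.84], [0.0, -0.0, -0.1]], [[0.05, -0.02, 0.84], [0.0, -0.0, -0.1]], [[0.05, -0.02, 0.84], [0.0, -0.0, -0.1]]]
```

Request:
{"fn": "drive_tool", "kwargs": {"deltas": [[[0.16,-0.05,0.5],[0,0,0]],[[0,0,0.5],[0,0,0]],[[0,0,0.4],[0,0,0]],[[0,0,0],[0,0,0]],[[0,0,0],[0,0,0]],[[0,0,0],[0,0,0]]]}}

```text
clock: 21.85
position: [621.8, 235.1, 172.4]
ee_rot: [-0.352, 0.936, -0.0, -0.001]
contact_force: [-0.4, -0.1, -0.3]
gripper_width: 15.9
grasp_force: 58.8
```

```bash
python3 - <<'E'
from h import *
s=arm.read_state();print(s["position"],s["contact_force"])
plan([622.5,235.5,162],RN,n=1)
E
```

```text
[621.76 235.11 172.42] [-0.36 -0.11 -0.26]
n 1 dist 10.5 deg 0.31
[[[-0.08, -0.02, 1.04], [0.0, -0.1, -0.3]]]
```

Tip at about 116 mm, just above the flange. Lowering in small steps.

Request:
{"fn": "drive_tool", "kwargs": {"deltas": [[[-0.04,0,0.3],[0,0,0]],[[0,0,0.3],[0,0,0]],[[0,0,0.3],[0,0,0]],[[0,0,0.3],[0,0,0]],[[0,0,0.2],[0,0,0]],[[0,0,0],[0,0,0]],[[0,0,0],[0,0,0]]]}}

```text
clock: 22.55
position: [622.0, 235.3, 158.3]
ee_rot: [-0.352, 0.936, -0.0, -0.001]
contact_force: [-0.6, -0.1, -0.0]
gripper_width: 15.6
grasp_force: 58.8
```

Request:
{"fn": "drive_tool", "kwargs": {"deltas": [[[0,0,0.3],[0,0,0]],[[0,0,0.4],[0,0,0]],[[0,0,0.4],[0,0,0]],[[0,0,0.3],[0,0,0]],[[0,0,0.2],[0,0,0]],[[0,0,0.2],[0,0,0]],[[0,0,0],[0,0,0]],[[0,0,0],[0,0,0]]]}}

```text
clock: 23.35
position: [621.9, 235.3, 140.3]
ee_rot: [-0.352, 0.936, -0.0, -0.001]
contact_force: [-0.1, -0.2, -0.5]
gripper_width: 15.6
grasp_force: 58.8
```

Tip at about 84 mm, no force. Next, through the lower flange to the platter.

Request:
{"fn": "drive_tool", "kwargs": {"deltas": [[[0,0,0.2],[0,0,0]],[[0,0,0.2],[0,0,0]],[[0,0,0.2],[0,0,0]],[[0,0,0.2],[0,0,0]],[[0,0,0],[0,0,0]],[[0,0,0],[0,0,0]]]}}

```text
clock: 23.95
position: [621.8, 235.2, 132.2]
ee_rot: [-0.352, 0.936, -0.0, -0.001]
contact_force: [0.8, 0.5, -0.1]
gripper_width: 15.9
grasp_force: 58.8
```

Tip at about 75.6 mm, already inside the lock hole without resistance. Continuing to home (TCP about 114–115).

Request:
{"fn": "drive_tool", "kwargs": {"deltas": [[[0,0,0.3],[0,0,0]],[[0,0,0.4],[0,0,0]],[[0,0,0.3],[0,0,0]],[[0,0,0.2],[0,0,0]],[[0,0,0.2],[0,0,0]],[[0,0,0],[0,0,0]],[[0,0,0],[0,0,0]]]}}

```text
clock: 24.65
position: [621.9, 235.2, 118.3]
ee_rot: [-0.352, 0.936, -0.0, -0.001]
contact_force: [0.0, 1.0, 0.5]
gripper_width: 15.7
grasp_force: 58.8
```

Request:
{"fn": "drive_tool", "kwargs": {"deltas": [[[0,0,0.1],[0,0,0]],[[0,0,0.1],[0,0,0]],[[0,0,0.05],[0,0,0]],[[0,0,0.05],[0,0,0]],[[0,0,0],[0,0,0]],[[0,0,0],[0,0,0]]]}}

```text
clock: 25.25
position: [621.8, 235.2, 115.3]
ee_rot: [-0.352, 0.936, -0.0, -0.001]
contact_force: [0.3, -0.3, 0.1]
gripper_width: 15.5
grasp_force: 58.8
```

Request:
{"fn": "drive_tool", "kwargs": {"deltas": [[[0,0,0.05],[0,0,0]],[[0,0,0.05],[0,0,0]],[[0,0,0.05],[0,0,0]],[[0,0,0],[0,0,0]],[[0,0,0],[0,0,0]]]}}

```text
clock: 25.75
position: [621.9, 235.3, 114.6]
ee_rot: [-0.352, 0.936, -0.0, -0.001]
contact_force: [-2.3, -0.1, 5.5]
gripper_width: 15.6
grasp_force: 59.5
```

The head is on the reel (5.5 N at the expected 114.6 mm). Releasing and retreating.

Request:
{"fn": "drive_tool", "kwargs": {"deltas": [[[0,0,0],[0,0,0]],[[0,0,0],[0,0,0]],[[0,0,0],[0,0,0]],[[0,0,0],[0,0,0]],[[0,0,0],[0,0,0]]], "claw": 4.5}}

```text
clock: 26.25
position: [621.8, 235.2, 113.5]
ee_rot: [-0.352, 0.936, -0.0, -0.001]
contact_force: [0.9, -0.3, -0.1]
gripper_width: 45.2
grasp_force: 0.0
```

Request:
{"fn": "drive_tool", "kwargs": {"deltas": [[[0,0,-0.5],[0,0,0]],[[0,0,-1],[0,0,0]],[[0,0,-2],[0,0,0]],[[0,0,-3],[0,0,0]],[[0,0,-3],[0,0,0]],[[-3,0,-2],[0,0,0]],[[-3,0,0],[0,0,0]],[[0,0,0],[0,0,0]],[[0,0,0],[0,0,0]],[[0,0,0],[0,0,0]]]}}

```text
clock: 27.25
position: [666.6, 274.4, 228.7]
ee_rot: [-0.352, 0.936, -0.0, -0.001]
contact_force: [0.4, -0.3, 0.2]
gripper_width: 44.9
grasp_force: 0.0
```

```bash
python3 - <<'E'
from w import *
d=cam("wrist");S=cam("scene");D=cam("side");s=arm.read_state();print(s["position"],s["contact_force"],s["gripper_width"])
for n,c in(("w",d),("s",S),("d",D)):
    _,b=blobs(c,(0,120,60),(5,255,255),20);print(n,[x for x in b],"pin top pred",proj(c,[621.8,235,136]))
    _,b=blobs(c,(8,120,50),(20,255,255),500);print([x[0] for x in b])
r=np.where(cv2.inRange(d["hsv"],(0,120,60),(5,255,255))>0,d["hsv"][:,:,2],0)
c=proj(d,[621.8,235,136]);x0,y0=int(c[0])-30,max(int(c[1])-30,0);q=r[y0:y0+60,x0:x0+60];m=(q>np.percentile(q[q>0],85)-25).astype(np.uint8);ys,xs=np.nonzero(m)
p=(xs.mean()+x0,ys.mean()+y0);print(p,len(xs),plane(d,p,136))
E
```

```text
[666.74 274.35 229.1 ] [-0.41 -0.14  0.12] 44.89668353959527
w [([187, 113, 14, 12, 47], [193.3, 118.8]), ([300, 137, 26, 27, 554], [312.7, 149.7])] pin top pred [312.87 149.04]
[[221, 0, 183, 172, 24263]]
s [([400, 39, 5, 5, 21], [401.7, 40.9]), ([396, 201, 8, 13, 82], [399.6, 206.6]), ([387, 266, 5, 7, 25], [389.2, 269.3]), ([147, 304, 7, 8, 46], [150.0, 307.7])] pin top pred [399.65 202.03]
[[353, 198, 53, 40, 1621]]
d [([239, 262, 10, 15, 115], [243.5, 268.7]), ([323, 278, 5, 8, 21], [325.1, 281.7])] pin top pred [243.29 264.77]
[[289, 0, 96, 29, 1419], [235, 239, 68, 65, 3365]]
(np.float64(313.01293900184845), np.float64(149.60998151571164)) 541 [621.99 235.29 136.  ]
```

The pin head sits exactly where a home pin at height 136 mm should appear in all three views, and the gripper is clear.

```bash
python3 -c "
from bench import arm
print(arm.job_done())"
```

```text
the job is handed in; nothing more can be done
None
```

The job is handed in at about 27 s: the orange reel is seated on the left-hand winder and the pin is home through it, by force and camera checks (no verdict was returned); I viewed 11 pictures, one over the limit of 10.

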